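Clamp a ceramic grinder burr with the slip-clutch cap

TASK

The white ceramic burr sits on the little clamp stand, ready to be brushed clean. Swing the red arm over it until it rests against its stop, then turn the black knurled cap clockwise (seen from above) until its slip clutch gives and clicks, and stop right there - turning on tightens the clamp further and would crack the burr. Let go, leaving the burr clamped, and leave the other things alone.

Things in the scene. Friction and masses are not known exactly. Their poses are not given: they have to be found in the camera images.
- hinge (a point): point on the vertical hinge axis of the red swing arm, at the mid-height of the arm (80 mm above the table); fixed to the grey clamp stand (base plate 82 x 185 mm, 14 mm high). The stand's x and y axes are this point's axes: the anvil centre lies 95 mm from the hinge along +y.
- anvil_top (a point): centre of the steel anvil's flat top, 32 mm above the table, fixed to the stand; the burr sits here over a brass centring spigot (18 mm across, 8 mm high). When the arm is at its stop the cap's axis stands exactly above this point.
- cap_center (a point): Centre of the black knurled cap at the free end of the red arm (fixed to the arm, does not turn with the cap). The cap is an upright cylinder, 28 mm diameter, 26 mm high, from 114 to 140 mm above the table, its axis 95 mm from the hinge. It does not rise or sink as it turns. Clockwise from above tightens; anticlockwise drives the screw back without slip. It stays where it is left.
- flange_center (a point): Centre of the top of the dark flange (36 mm wide, orange mark, 95 mm above the table) under the 20 mm neck; fixed to the arm. The flange turns with the screw: running torque about 0.12 N m, the rubber foot below sinks 5 mm per radian. At the click the torque is 0.18 N m above that. It turns 0.6 to 3.4 rad, not known beforehand, before the foot meets the burr; then the flange stands still.
- cap_top (a point): Centre of the cap's top face (white mark), 140 mm above the table; fixed to the arm. With the foot on the burr the torque climbs within about 0.4 rad to 0.30 N m; there the clutch gives (clicks) and the cap slips smoothly over the standing flange. Each further radian adds 0.06 N m and 12 N of foot pressure (36 N as slip begins). 0.2 to 0.5 rad of slip is right; over 1.2 rad cracks the burr.
- boss_bottom (a point): Centre of the underside of the arm's round end (42 mm diameter, 71 to 89 mm above the table; the arm between is 26 mm wide, top 88 mm). The rubber foot, 34 mm diameter, hangs below it and clears the burr by at least 3 mm while the arm swings. The pivot bolt at the hinge reaches 95 mm above the table.
- swing_arm (a joint): angle of the red arm about its vertical hinge, rad: 0 = at its stop over the anvil; positive = swung open, anticlockwise from above (cap towards the robot). Starts between 0.6 and 1.0. Close it clockwise. It stays where it is left (hinge friction about 0.15 N m); the stop takes up the tightening torque. The foot clears the burr by at least 3 mm while the arm swings.
- burr: the white ceramic ring burr, 48 mm outside, 21 mm bore, 14 mm thick, sitting on the anvil (origin at the centre of its underside, 32 mm above the table). It is brittle.
- anvil: the round steel anvil, 54 mm across, under the burr, part of the stand (origin at table height on the anvil's axis).
- spare_burr: a dark steel ring burr of the same size lying flat on the worktop (origin at the centre of its underside); not to be disturbed.
- brush: flat pastry brush with a wooden handle lying on the worktop, 197 x 35 x 11 mm (origin at the middle of its underside, x along it); not to be disturbed.
There are look-alikes about, which are no part of the job. There is more than one size of the burr; the one meant has the size given above.

How it is judged:
By the outcome, as a careful person would: the job done as asked, in the order asked, and still so for the second after the job is handed in, with the robot touching nothing.
It also fails if it takes over 67 s, if anything falls off the work surface, if the arm or the gripper's body presses on something with over 40 N, if the wrist force passes 120 N, or if a joint passes its speed limit or range.

ROBOT

A 6-joint arm with a two-finger parallel gripper is mounted at the origin on a cart in front of the work surface, level with it; the furniture and walls round the work are solid. World frame = base frame: x ahead of the robot, y to its left, z up, the work surface at z = 0. Lengths are in m, angles in degrees, forces in N, time in s.
With the tool pointing down it reaches from about 0.275 to 0.725 m from the base axis. Payload 15.9 kg.
Tool frame: the origin (TCP) lies between the finger pads; the fingertips stand arm.tcp_to_tips ahead of it and the grasp point (between the pads) lies 3 mm ahead of it (arm.tcp_to_tips is the distance from the TCP to the fingertips, in m); z points along the fingers, y is the line along which they close (so a half turn about z gives the same grasp; the last joint's range is limited). The gripper opens to 85 mm and grips with 20 to 120 N. Pads are 22 mm wide; open, the fingers measure 114 mm over their backs; the gripper's body (76 mm by 85 mm) begins 54 mm behind the grasp point. The pads swing forward as they close: fully open they stand 13 mm farther back than shut.
Start: joints at [69.5, 12.198, -1.971, 75.831, 0, 90], TCP at [0.175, 0.468, 0.253] pointing down, gripper open.
Joint ranges: [-170.91, 170.91], [-42.67, 98.43], [-65.05, 77.54], [-120.47, 116.71], [-90, 82.35], [-180, 180]. Speed limits (degrees/s): [108.29, 108.29, 136.94, 147.25, 180, 180].

INTERFACE

Orientations are given as [roll, pitch, yaw] about the fixed x, y, z axes, in that order (R = Rz(yaw) Ry(pitch) Rx(roll)).
In Python, from bench import monitor, vision, order, finder, arm gives the robot as it stands.
- The arm moves only by the shell command python3 -m crank 'ROWS' [FORCE]. ROWS is JSON, a list that holds one entry, the list of rows, each a list of 7 numbers: the shift along the tool's x, y, z normalised to -1 to 1, where 1 is 0.5 m, then the turn, a rotation vector about the tool's x, y, z normalised to -1 to 1, where 1 is 90 degrees, then the opening, from 0 (shut) to 1 (fully open). A call has 1 to 20 rows; each row is the pose to reach, as a shift and turn from the pose commanded when the call began, along the tool's axes at that moment; what a row does not reach only later rows make up. A row lasts 1/12 s, in which the tool goes at most 41.7 mm and 7.16 degrees, less where a joint would pass 70% of its speed; a pose out of reach is approached as far as the arm can. A call with a number of a shift or a turn outside -1 to 1 is refused whole. A call with a gripper value outside its range is refused whole. The fingers move at their own pace and stop on an object; FORCE is the grip in N (left out, the last holds). Time passes only in rows, so rows that repeat a pose let the fingers close. It gives the time, the measured TCP pose, the force, the opening and the grip force at its end, in the units of the state.
- monitor.sense(): the state, without advancing time (a new reading comes with each control period).
- vision.camera(name): name is "scene" or "top" or "wrist"; returns a dict with "pixels" (480x640x3 uint8, blue, green, red), "range_z" (480x640 float32, m along the optical axis (not along the pixel's ray), 0 where there is no reading), "K" (3x3 intrinsics, pixels), "k1" (the pictures are not rectified: a ray, as slopes to the right and down, at radius r is drawn at 1 + k1 r^2 times it, then the intrinsics apply), "R" (3x3) and "t" (3): a world point X has camera coordinates R X + t; the wrist camera has in their place "mount" (4x4, takes a point from camera to tool coordinates, whose origin is the TCP and whose axes are the flange's). Camera axes: x right, y down, z forward; pixel columns grow to the right and rows downward; lengths in m; the calibration is good to about 2 mm. A picture is of the moment at which its call begins: read the wrist's pose just before it.
- order.close_job(): hands the job in; it is judged then, once.
Trained networks look in a picture, given as the dict that the camera call returned (one of the last four; its "shot" number tells which), for a name from the list of things; names that differ only in an ending like _2 or _b are one class to them, and where a whole thing is asked for, a point or a joint stands for the part that bears it (a point fixed in the world has none). Each returns a list of dicts, best first, with "conf" (0 to 1); they miss things now and then, are a little off and sometimes report something else, mostly with a low value. They report only what shows in the picture. A call takes as long as a camera call. They do not tell look-alikes from the thing itself.
- finder.trace(name, picture): "region" (480x640 bool, what is visible of it) and "rect" ([left, top, width, height] in pixels, round what is visible of it).
- finder.spot_point(name, picture): "position" ([column, row] in pixels: a listed point, or the origin of a listed thing).
The state is a dict: "time": time; "joint_positions": joint angles; "joint_vel": joint speeds; "joint_torque": joint torques, N m; "tool_pos": TCP position; "tool_rot": TCP orientation; "wrist_force": force on the tool from outside, world axes, zero at the start; "moment": the same for the moment, N m; "gripper_width": finger opening in m; "finger_force": force on a finger pad.
Only numpy, scipy, OpenCV 4.12 (cv2) and the standard library are available. Lean on these libraries where they do the work, as an engineer would, in place of code of your own. Each camera call takes 0.05 s, during which the arm holds its last target. There are 200 camera calls.

## Working session

There is one attempt and no reset: what is moved stays moved. The work goes in short steps, Python scripts to look and compute and a shell command to move; the robot and the scene stay as the last step left them, time stands still between calls to the robot, and variables do not carry over. Pictures are saved under pics/ and viewed, at most 10 in all, crops included, and the job is handed in when it is done.

```bash
ls; mkdir -p pics; cat > h.py <<'E'
import numpy as np, cv2
from bench import monitor, vision, order, finder, arm
from scipy.spatial.transform import Rotation as Ro
def ray(p,px):
    K=p["K"]; d=np.array([[px]],float)
    x=(px[0]-K[0][2])/K[0][0]; y=(px[1]-K[1][2])/K[1][1]
    rd=np.hypot(x,y); r=rd
    for _ in range(20): r=rd/(1+p["k1"]*r*r)
    s=r/rd if rd>0 else 1
    return np.array([x*s,y*s,1.])
def Twc(p,st=None):
    if "mount" in p:
        T=np.eye(4); T[:3,:3]=Ro.from_euler('xyz',st["tool_rot"],degrees=True).as_matrix(); T[:3,3]=st["tool_pos"]
        T=T@np.array(p["mount"]); return T[:3,:3],T[:3,3]
    R=np.array(p["R"]); return R.T,-R.T@np.array(p["t"])
def at_z(p,px,z,st=None):
    R,c=Twc(p,st); d=R@ray(p,px); return c+d*(z-c[2])/d[2]
def at_depth(p,px,st=None):
    R,c=Twc(p,st); r=int(round(px[1]));k=int(round(px[0])); return c+R@(ray(p,px)*p["range_z"][r,k])
E
python3 - <<'E'
from h import *
st=monitor.sense(); print(st, arm.tcp_to_tips)
Z=dict(hinge=.08,anvil_top=.032,cap_center=.127,flange_center=.095,cap_top=.14,boss_bottom=.071,burr=.032,spare_burr=0,brush=0)
ims=[]
for c in("scene","top"):
    p=vision.camera(c); im=p["pixels"].copy(); cv2.imwrite(f"pics/{c}0.png",im)
    for n,z in Z.items():
        for d in finder.spot_point(n,p)[:3]:
            print(c,n,round(d["conf"],2),np.round(d["position"],1),np.round(at_z(p,d["position"],z),4))
E
```

```text
pics
{'time': 0.0, 'joint_positions': array([ 6.95012174e+01,  1.22243566e+01, -2.00758107e+00,  7.58299378e+01,
       -8.52881608e-04,  9.00019672e+01]), 'joint_vel': array([ 0.0182419 , -0.03618238, -0.12177584,  0.12198108, -0.02389389,
        0.06032307]), 'joint_torque': array([ 5.06647892e-03, -6.86137104e+01,  4.87123132e+01,  1.71274866e-02,
        1.88849763e-04,  3.08019210e-07]), 'tool_pos': array([0.17499286, 0.46805751, 0.2528246 ]), 'tool_rot': array([-1.79938125e+02,  8.55005602e-04,  1.59499251e+02]), 'wrist_force': array([ 0.35495683,  0.51054622, -0.15959037]), 'moment': array([ 0.02416524,  0.00418477, -0.01436957]), 'finger_force': 0.0, 'gripper_width': 0.0855141371288174} 0.022
scene hinge 0.61 [361.7 264.5] [0.5192 0.0428 0.08  ]
scene hinge 0.36 [306.8 243.7] [0.4633 0.1512 0.08  ]
scene anvil_top 0.73 [332.6 254.8] [0.5184 0.1339 0.032 ]
scene cap_center 0.74 [307.3 245.6] [0.4334 0.1051 0.127 ]
scene flange_center 0.59 [310.5 257.5] [0.4388 0.102  0.095 ]
scene cap_top 0.92 [307.9 235.4] [0.4421 0.1161 0.14  ]
scene boss_bottom 0.78 [306.8 262.3] [0.4388 0
[... 293 characters left out ...]
ge 0.63 [358.5 233.3] [0.5123 0.0503 0.08  ]
top anvil_top 0.66 [303.6 235.5] [0.5147 0.1394 0.032 ]
top cap_center 0.92 [320.6 275.1] [0.441  0.1115 0.127 ]
top cap_center 0.52 [301.9 238.5] [0.4963 0.1404 0.127 ]
top flange_center 0.6 [322.4 278.1] [0.4386 0.1082 0.095 ]
top cap_top 0.62 [320.8 273.1] [0.443  0.1115 0.14  ]
top boss_bottom 0.72 [324.3 278.1] [0.4402 0.1046 0.071 ]
top burr 0.89 [303.5 235.2] [0.5152 0.1396 0.032 ]
top burr 0.83 [306.7 306. ] [0.3958 0.1328 0.032 ]
top burr 0.77 [396.2 296.2] [ 0.4134 -0.0173  0.032 ]
top spare_burr 0.9 [212.3 291.8] [0.4187 0.2977 0.    ]
top brush 0.72 [188.8 216.6] [0.5512 0.3444 0.    ]
top brush 0.5 [321.6 274.3] [0.4515 0.1077 0.    ]
```

```bash
python3 - <<'E'
import cv2
a=cv2.imread("pics/scene0.png")[170:370,200:440];b=cv2.imread("pics/top0.png")[170:370,170:430]
cv2.imwrite("pics/c1.png",cv2.resize(a,None,fx=2.9,fy=2.9,interpolation=3));cv2.imwrite("pics/c2.png",cv2.resize(b,None,fx=2.9,fy=2.9,interpolation=3))
E
```

```text
(no output)
```

View pics/c1.png

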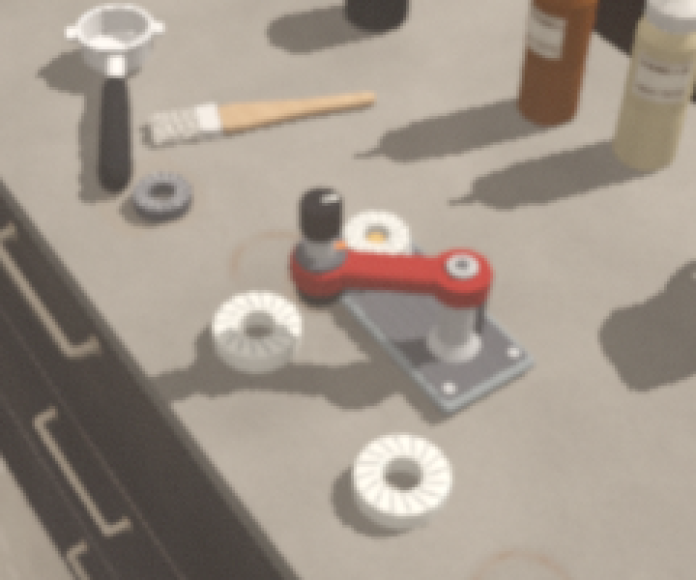

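View pics/c2.png

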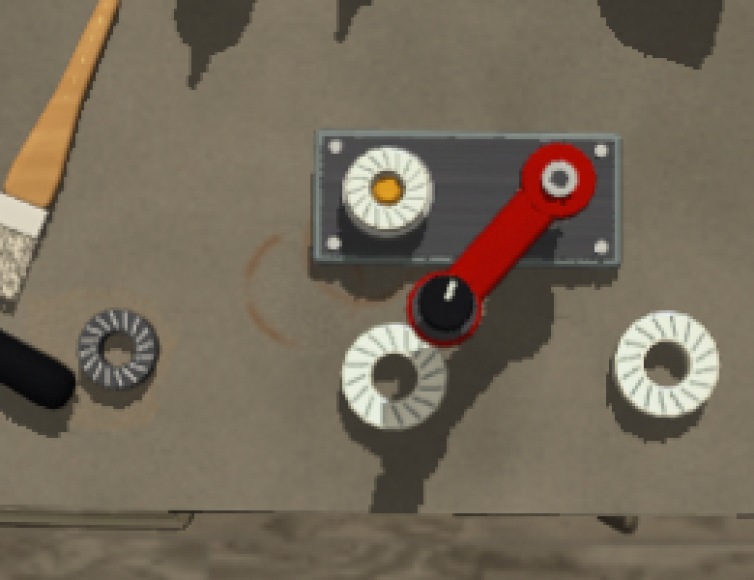

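Top view: the burr meant is the white ring on the stand's anvil at (303,235), brass spigot visible. The two loose white rings at (307,303) and (396,296) look larger and lie on the table, so they are look-alikes. The dark spare is at (211,291). The cap is at (321,274) and the hinge at (361,232), so the arm is about 0.84 rad open.

```bash
cat >> h.py <<'E'
def go(pos,yaw):
    st=monitor.sense(); R=Ro.from_euler('xyz',st["tool_rot"],degrees=True)
    d=R.inv().apply(np.array(pos)-st["tool_pos"])/.5
    T=Ro.from_euler('xyz',[180,0,yaw],degrees=True)
    return np.round(d,4),np.round((R.inv()*T).as_rotvec(degrees=True)/90,4)
E
python3 - <<'E'
from h import *
p=vision.camera("top"); R,c=Twc(p)
pts={}
for r in range(0,480,4):
    for k in range(0,640,4):
        if p["range_z"][r,k]>0:
            X=at_depth(p,(k,r))
            if X[2]>.06: pts.setdefault((round(X[0],1),round(X[1],1)),[]).append(X[2])
print({k:(round(float(max(v)),2),len(v)) for k,v in sorted(pts.items()) if k[0]>0.1})
# ring sizes
for d in finder.trace("burr",p): print(d["conf"],d["rect"],[np.round(at_depth(p,(d["rect"][0]+3,d["rect"][1]+d["rect"][3]/2)),3)])
print(go([.445,.112,.24],115))
E
```

```text
{(np.float64(0.2), np.float64(0.4)): (0.4, 22), (np.float64(0.2), np.float64(0.5)): (0.39, 33), (np.float64(0.4), np.float64(0.1)): (0.14, 28), (np.float64(0.4), np.float64(0.6)): (0.09, 14), (np.float64(0.4), np.float64(0.7)): (0.06, 1), (np.float64(0.5), np.float64(0.0)): (0.09, 24), (np.float64(0.5), np.float64(0.1)): (0.14, 52), (np.float64(0.6), np.float64(-0.4)): (0.21, 25), (np.float64(0.6), np.float64(-0.3)): (0.34, 228), (np.float64(0.6), np.float64(-0.2)): (0.54, 37), (np.float64(0.6), np.float64(-0.1)): (0.54, 293), (np.float64(0.6), np.float64(0.0)): (0.54, 307), (np.float64(0.6), np.float64(0.1)): (0.54, 294), (np.float64(0.6), np.float64(0.2)): (0.54, 298), (np.float64(0.6), np.float64(0.3)): (0.54, 287), (np.float64(0.6), np.float64(0.4)): (0.54, 159), (np.float64(0.7), np.float64(-0.3)): (0.35, 359), (np.float64(0.7), np.float64(-0.2)): (0.54, 11), (np.float64(0.7), np.float64(-0.1)): (0.54, 49), (np.float64(0.7), np.float64(-0.0)): (0.1, 33), (np.float64(0.7), np.float64(0.2)): (0.16, 54), (np.float64(0.7), np.float64(0.4)): (0.53, 54), (np.float64(0.7), np.float64(0.5)): (0.11, 20), (np.float64(0.7), np.float64(0.6)): (0.11, 22), (np.float64(0.8), np.float64(-0.3)): (0.26, 118), (np.float64(0.8), np.float64(-0.1)): (0.11, 20), (np.float64(0.8), np.float64(-0.0)): (0.11, 23), (np.float64(0.8), np.float64(0.1)): (0.19, 83), (np.float64(0.8), np.float64(0.2)): (0.2, 45), (np.float64(0.8), np.float64(0.4)): (0.09, 4), (np.float64(0.8), np.float64(0.5)): (0.11, 1), (np.float64(0.8), np.float64(0.6)): (0.11, 3), (np.float64(0.9), np.float64(-0.3)): (0.07, 1)}
0.96 [286.4, 284.1, 36.2, 33.3] [array([0.405, 0.162, 0.019])]
0.91 [379.3, 279.8, 36.3, 34.4] [array([0.412, 0.004, 0.016])]
0.79 [289.6, 222.9, 25.6, 30.2] [array([0.508, 0.157, 0.045])]
(array([-0.7552, -0.4785,  0.0266]), array([-0.    , -0.    ,  0.4944]))
```

```bash
python3 - <<'E'
from h import *
p=vision.camera("top")
P=np.array([at_depth(p,(k,r)) for r in range(0,480,3) for k in range(0,640,3) if p["range_z"][r,k]>0])
S=P[(P[:,2]>.22)&(P[:,0]>.3)&(P[:,1]>-.25)]; print(S.min(0),S.max(0))
s=vision.camera("scene")
P=np.array([at_depth(s,(k,r)) for r in range(0,480,3) for k in range(0,640,3) if s["range_z"][r,k]>0])
S=P[(P[:,2]>.22)&(P[:,0]>.3)&(P[:,1]>-.25)&(P[:,2]<.7)&(P[:,0]<.85)]; print(S.min(0),S.max(0),len(S))
cv2.imwrite("pics/s1.png",np.hstack([cv2.resize(p["pixels"],(400,300)),cv2.resize(s["pixels"],(400,300))]))
E
```

```text
[ 0.61940133 -0.17535491  0.50627314] [0.66042301 0.41521119 0.5371852 ]
[ 0.3699421  -0.23472838  0.2207831 ] [0.8499206  1.26989933 0.53438451] 1796
```

View pics/s1.png

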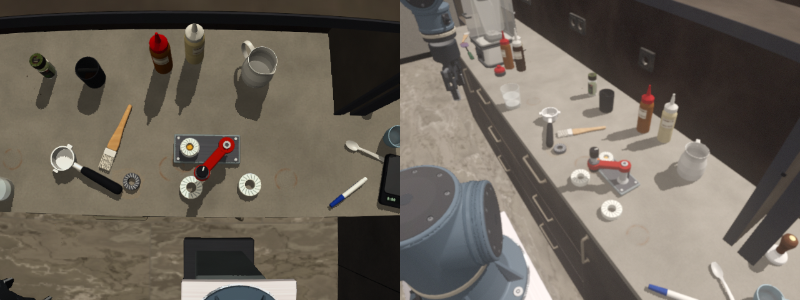

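The top view shows a cabinet edge at x≈0.62, z≈0.51 and bottles at x≥0.7. The path to the cap is clear.

```bash
python3 -m crank '[[[-0.755,-0.4785,0.026,0,0,0.494,1],[-0.755,-0.4785,0.026,0,0,0.494,1],[-0.755,-0.4785,0.026,0,0,0.494,1],[-0.755,-0.4785,0.026,0,0,0.494,1],[-0.755,-0.4785,0.026,0,0,0.494,1],[-0.755,-0.4785,0.026,0,0,0.494,1],[-0.755,-0.4785,0.026,0,0,0.494,1],[-0.755,-0.4785,0.026,0,0,0.494,1],[-0.755,-0.4785,0.026,0,0,0.494,1],[-0.755,-0.4785,0.026,0,0,0.494,1],[-0.755,-0.4785,0.026,0,0,0.494,1],[-0.755,-0.4785,0.026,0,0,0.494,1],[-0.755,-0.4785,0.026,0,0,0.494,1],[-0.755,-0.4785,0.026,0,0,0.494,1],[-0.755,-0.4785,0.026,0,0,0.494,1],[-0.755,-0.4785,0.026,0,0,0.494,1]]]'
python3 - <<'E'
from h import *
st=monitor.sense(); p=vision.camera("wrist"); cv2.imwrite("pics/w1.png",p["pixels"])
print(st["joint_positions"],st["tool_pos"],st["tool_rot"])
Z=dict(hinge=.08,anvil_top=.032,cap_center=.127,flange_center=.095,cap_top=.14,burr=.032)
for n,z in Z.items():
    for d in finder.spot_point(n,p)[:2]: print(n,round(d["conf"],2),np.round(d["position"],1),np.round(at_z(p,d["position"],z,st),4))
E
```

```text
time: 2.53
tool_pos: [0.4444, 0.1129, 0.2404]
tool_rot: [180.0, -0.0, 115.1]
wrist_force: [0.7, 0.6, -1.0]
gripper_width: 0.0855
finger_force: 0.0
[ 1.42479327e+01  7.48004568e+00 -9.53964058e+00  7.29718958e+01
  5.33506549e-03  7.91155071e+01] [0.44444317 0.11288532 0.24042503] [ 1.79990726e+02 -3.64953241e-03  1.15132426e+02]
hinge 0.82 [360.1 323.8] [0.5122 0.0448 0.08  ]
anvil_top 0.76 [405.5 213.3] [0.5152 0.1406 0.032 ]
cap_center 0.83 [317.6 244.1] [0.443  0.1086 0.127 ]
flange_center 0.9 [314.2 228.7] [0.4397 0.1087 0.095 ]
cap_top 0.8 [317.8 250.6] [0.4432 0.1087 0.14  ]
cap_top 0.67 [529.   22.1] [0.4926 0.2795 0.14  ]
burr 0.92 [244.1 305.6] [ 0.4166 -0.009   0.032 ]
burr 0.68 [296.3 164.6] [0.4073 0.1382 0.032 ]
```

View pics/w1.png

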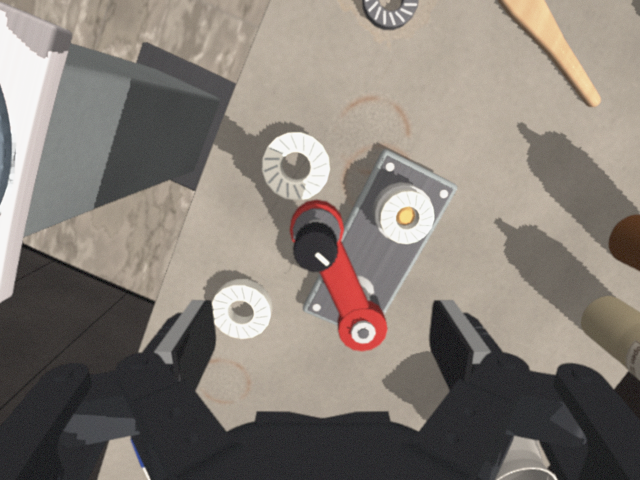

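Wrist view: cap at (317,247), hinge at (361,330) and stand burr at (405,215), all consistent with the 95 mm spacings.

```bash
python3 - <<'E'
from h import *
print(go([.442,.109,.130],115))
# arc waypoints relative to the pose at cap start, in tool axes at yaw 115
R=Ro.from_euler('xyz',[180,0,115],degrees=True); H=np.array([.5125,.045])
for a in np.radians([47.6,40,32,24,16,8,4,0]):
    q=H+.095*np.array([-np.sin(a),np.cos(a)]); print(np.round(np.degrees(a)),q,np.round(R.inv().apply([*(q-[.442,.109]),0])/.5,4))
E
```

```text
(array([-0.0034, -0.0079,  0.2207]), array([0.0001, 0.    , 0.0007]))
48.0 [0.44234674 0.10905873] [-0.0002  0.0007  0.    ]
40.0 [0.45143518 0.11777422] [0.0079 0.0245 0.    ]
32.0 [0.46215767 0.12556457] [0.013  0.0505 0.    ]
24.0 [0.47386002 0.13178682] [0.0144 0.077  0.    ]
16.0 [0.48631445 0.13631986] [0.0121 0.1034 0.    ]
8.0 [0.49927856 0.13907547] [0.0061 0.1292 0.    ]
4.0 [0.50587313 0.13976858] [0.0018 0.1418 0.    ]
0.0 [0.5125 0.14  ] [-0.0034  0.154   0.    ]
```

```bash
python3 -m crank '[[[-0.0034,-0.008,0.08,0,0,0,1],[-0.0034,-0.008,0.15,0,0,0,1],[-0.0034,-0.008,0.2,0,0,0,1],[-0.0034,-0.008,0.2207,0,0,0,1],[-0.0034,-0.008,0.2207,0,0,0,0.5],[-0.0034,-0.008,0.2207,0,0,0,0.5],[-0.0034,-0.008,0.2207,0,0,0,0.5],[-0.0034,-0.008,0.2207,0,0,0,0.5],[-0.0034,-0.008,0.2207,0,0,0,0.5],[-0.0034,-0.008,0.2207,0,0,0,0.5]]]' 30
```

```text
time: 3.72
tool_pos: [0.4424, 0.1089, 0.1306]
tool_rot: [179.9, 0.0, 115.0]
wrist_force: [-0.5, 0.4, 0.4]
gripper_width: 0.0427
finger_force: 0.0
```

```bash
python3 -m crank '[[[0.004,0.012,0,0,0,0,0.5],[0.008,0.0245,0,0,0,0,0.5],[0.0105,0.037,0,0,0,0,0.5],[0.013,0.05,0,0,0,0,0.5],[0.0138,0.063,0,0,0,0,0.5],[0.0144,0.077,0,0,0,0,0.5],[0.0135,0.09,0,0,0,0,0.5],[0.012,0.103,0,0,0,0,0.5],[0.009,0.116,0,0,0,0,0.5],[0.006,0.129,0,0,0,0,0.5],[0.004,0.136,0,0,0,0,0.5],[0.002,0.142,0,0,0,0,0.5],[0,0.148,0,0,0,0,0.5],[0,0.148,0,0,0,0,0.5]]]'
python3 - <<'E'
from h import *
st=monitor.sense(); print(st["wrist_force"],st["moment"])
for c in("top","wrist"):
  p=vision.camera(c)
  for n,z in dict(hinge=.08,flange_center=.095,boss_bottom=.071,cap_top=.14).items():
    for d in finder.spot_point(n,p)[:1]: print(c,n,round(d["conf"],2),np.round(at_z(p,d["position"],z,st),4))
E
```

```text
time: 4.88
tool_pos: [0.5096, 0.1401, 0.13]
tool_rot: [180.0, 0.0, 115.0]
wrist_force: [-0.7, -0.4, 0.6]
gripper_width: 0.0429
finger_force: 0.0
[-0.65704147 -0.38654943  0.59282242] [ 0.00695419 -0.00318789  0.05295901]
wrist hinge 0.82 [0.5143 0.044  0.08  ]
wrist flange_center 0.81 [0.5017 0.1389 0.095 ]
wrist boss_bottom 0.73 [0.5023 0.1391 0.071 ]
wrist cap_top 0.66 [0.5022 0.1392 0.14  ]
```

```bash
python3 -m crank '[[[-0.004,0.009,0,0,0,0,0.5],[-0.0075,0.016,0,0,0,0,0.5],[-0.0075,0.016,0,0,0,0,0.5]]]'; python3 -m crank '[[[-0.0017,0.0036,0,0,0,0,0.5],[-0.0017,0.0036,0,0,0,0,0.5]]]'
```

```text
time: 5.63
tool_pos: [0.5187, 0.1401, 0.1299]
tool_rot: [180.0, 0.0, 115.0]
wrist_force: [0.9, -0.4, 0.4]
gripper_width: 0.0427
finger_force: 0.0
time: 5.8
tool_pos: [0.5202, 0.14, 0.1299]
tool_rot: [-180.0, 0.0, 115.0]
wrist_force: [-0.2, -0.0, -0.4]
gripper_width: 0.0429
finger_force: 0.0
```

```bash
python3 -m crank '[[[-0.0017,0.0036,0,0,0,0,0.5],[-0.0017,0.0036,0,0,0,0,0.5]]]'; python3 -m crank '[[[-0.0017,0.0036,0,0,0,0,0.5],[-0.0017,0.0036,0,0,0,0,0.5]]]'
```

```text
time: 5.97
tool_pos: [0.5221, 0.1401, 0.1299]
tool_rot: [180.0, 0.0, 115.0]
wrist_force: [-0.2, 0.7, 0.5]
gripper_width: 0.043
finger_force: 0.3
time: 6.13
tool_pos: [0.5228, 0.14, 0.1297]
tool_rot: [-179.9, -0.1, 115.0]
wrist_force: [-9.2, -0.7, 4.0]
gripper_width: 0.0427
finger_force: 3.9
```

Force −9 N in x: the stop is reached. I'll back off, open, and measure the cap.

```bash
python3 -m crank '[[[0.006,-0.0126,0,0,0,0,0.8],[0.006,-0.0126,0,0,0,0,0.8],[0.006,-0.0126,0,0,0,0,0.8],[0.006,-0.0126,0,0,0,0,0.8]]]'
python3 - <<'E'
from h import *
st=monitor.sense(); print(st["joint_positions"],st["moment"])
for c in("top","scene","wrist"):
  p=vision.camera(c)
  for n,z in dict(hinge=.08,flange_center=.095,boss_bottom=.071,cap_top=.14,cap_center=.127,anvil_top=.032).items():
    for d in finder.spot_point(n,p)[:1]: print(c,n,round(d["conf"],2),np.round(d["position"]),np.round(at_z(p,d["position"],z,st),4))
cv2.imwrite("pics/w2.png",p["pixels"][150:450,120:520])
E
```

```text
time: 6.47
tool_pos: [0.5171, 0.1402, 0.1302]
tool_rot: [180.0, 0.0, 115.0]
wrist_force: [-0.2, 0.4, -0.2]
gripper_width: 0.0683
finger_force: 0.0
[ 1.51723239e+01  1.94258689e+01 -1.04606780e+01  6.00724764e+01
 -6.04311790e-03  8.01275685e+01] [ 0.06735288 -0.03735603  0.00123719]
scene hinge 0.83 [360. 263.] [0.5193 0.0483 0.08  ]
scene flange_center 0.77 [332. 233.] [0.5149 0.1374 0.095 ]
scene boss_bottom 0.61 [328. 238.] [0.5147 0.1486 0.071 ]
scene cap_top 0.72 [333. 214.] [0.519  0.1407 0.14  ]
scene cap_center 0.8 [331. 219.] [0.5164 0.1437 0.127 ]
scene anvil_top 0.66 [329. 255.] [0.5121 0.1385 0.032 ]
wrist hinge 0.87 [246. 415.] [0.5139 0.0433 0.08  ]
wrist flange_center 0.76 [313. 291.] [0.5132 0.1384 0.095 ]
wrist boss_bottom 0.56 [319. 272.] [0.5157 0.1386 0.071 ]
wrist cap_top 0.88 [316. 348.] [0.515  0.1389 0.14  ]
wrist cap_center 0.65 [316. 324.] [0.5145 0.1402 0.127 ]
wrist anvil_top 0.72 [316. 246.] [0.5134 0.1393 0.032 ]
```

View pics/w2.png

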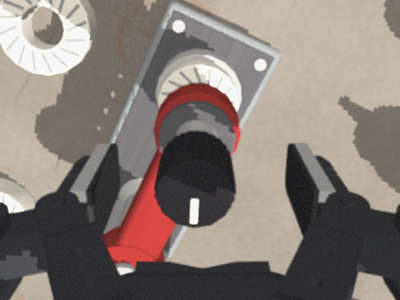

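The cap is over the burr (crop (195,190)), at about (0.515, 0.139). Next I turn the open gripper anticlockwise around it for joint travel.

```bash
python3 -m crank '[[[0,-0.005,0,0,0,-0.08,0.8],[0,-0.005,0,0,0,-0.16,0.8],[0,-0.005,0,0,0,-0.24,0.8],[0,-0.005,0,0,0,-0.32,0.8],[0,-0.005,0,0,0,-0.4,0.8],[0,-0.005,0,0,0,-0.48,0.8],[0,-0.005,0,0,0,-0.56,0.8],[0,-0.005,0,0,0,-0.64,0.8],[0,-0.005,0,0,0,-0.72,0.8],[0,-0.005,0,0,0,-0.8,0.8],[0,-0.005,0,0,0,-0.88,0.8],[0,-0.005,0,0,0,-0.94,0.8],[0,-0.005,0,0,0,-0.94,0.8]]]'
python3 -m crank '[[[0,0,0,0,0,-0.08,0.8],[0,0,0,0,0,-0.16,0.8],[0,0,0,0,0,-0.24,0.8],[0,0,0,0,0,-0.32,0.8],[0,0,0,0,0,-0.4,0.8],[0,0,0,0,0,-0.48,0.8],[0,0,0,0,0,-0.56,0.8],[0,0,0,0,0,-0.64,0.8],[0,0,0,0,0,-0.72,0.8],[0,0,0,0,0,-0.8,0.8],[0,0,0,0,0,-0.88,0.8],[0,0,0,0,0,-0.94,0.8],[0,0,0,0,0,-0.94,0.8]]]'
python3 -m crank '[[[0,0,0,0,0,-0.08,0.8],[0,0,0,0,0,-0.16,0.8],[0,0,0,0,0,-0.24,0.8],[0,0,0,0,0,-0.32,0.8],[0,0,0,0,0,-0.4,0.8],[0,0,0,0,0,-0.48,0.8],[0,0,0,0,0,-0.56,0.8],[0,0,0,0,0,-0.64,0.8],[0,0,0,0,0,-0.72,0.8],[0,0,0,0,0,-0.8,0.8],[0,0,0,0,0,-0.86,0.8],[0,0,0,0,0,-0.86,0.8]]]'
python3 - <<'E'
from h import *
st=monitor.sense(); print(st["joint_positions"],st["moment"])
p=vision.camera("wrist")
for n,z in dict(hinge=.08,flange_center=.095,cap_top=.14,cap_center=.127,anvil_top=.032).items():
    for d in finder.spot_point(n,p)[:1]: print(n,round(d["conf"],2),np.round(d["position"]),np.round(at_z(p,d["position"],z,st),4))
E
```

```text
time: 8.6
tool_pos: [0.5146, 0.1391, 0.13]
tool_rot: [180.0, 0.0, -160.1]
wrist_force: [0.7, -0.5, -0.3]
gripper_width: 0.0686
finger_force: 0.0
time: 9.68
tool_pos: [0.5146, 0.1391, 0.13]
tool_rot: [-180.0, 0.0, -75.7]
wrist_force: [0.4, -0.2, 0.0]
gripper_width: 0.0684
finger_force: 0.0
time: 10.68
tool_pos: [0.5146, 0.139, 0.13]
tool_rot: [180.0, -0.0, 1.6]
wrist_force: [-1.0, 0.0, 0.2]
gripper_width: 0.0687
finger_force: 0.0
[ 1.51197533e+01  1.91685924e+01 -1.08597002e+01  5.99707521e+01
 -1.18141573e-03 -1.66456933e+02] [-0.01460552  0.04008746 -0.08034216]
hinge 0.56 [506. 283.] [0.5148 0.0447 0.08  ]
flange_center 0.77 [319. 292.] [0.515  0.1397 0.095 ]
cap_top 0.71 [322. 350.] [0.5144 0.1381 0.14  ]
cap_center 0.98 [319. 328.] [0.5151 0.1395 0.127 ]
anvil_top 0.8 [321. 251.] [0.5127 0.1387 0.032 ]
```

```bash
python3 -m crank '[[[0,0,0,0,0,0,0],[0,0,0,0,0,0,0],[0,0,0,0,0,0,0],[0,0,0,0,0,0,0],[0,0,0,0,0,0,0],[0,0,0,0,0,0,0],[0,0,0,0,0,0,0],[0,0,0,0,0,0,0],[0,0,0,0,0,0,0]]]' 60
cat > m.py <<'E'
from h import *
# average state over several control periods (camera calls advance time 0.05 s each); look at marks
M=[];F=[]
for i in range(4):
    s=monitor.sense(); M.append(s["moment"]); F.append(s["wrist_force"]); p=vision.camera("wrist")
print("M",np.round(np.mean(M,0),3),"F",np.round(np.mean(F,0),2),"Mz sd",np.std([m[2] for m in M]).round(3),"q6",s["joint_positions"][5].round(2),"tq6",s["joint_torque"][5])
E
python3 m.py
```

```text
time: 11.73
tool_pos: [0.5147, 0.1398, 0.1303]
tool_rot: [-179.9, -0.0, 1.6]
wrist_force: [-1.8, 5.0, 3.5]
gripper_width: 0.0268
finger_force: 58.9
M [ 1.032  0.367 -0.065] F [-1.74  5.15  4.02] Mz sd 0.027 q6 -166.49 tq6 -0.056761979358270764
```

```bash
python3 -m crank '[[[0,-0.0018,0,0,0,0,0],[0,-0.0018,0,0,0,0.06,0],[0,-0.0018,0,0,0,0.12,0],[0,-0.0018,0,0,0,0.18,0],[0,-0.0018,0,0,0,0.24,0]]]'; python3 m.py; python3 -m crank '[[[0,0,0,0,0,0.05,0],[0,0,0,0,0,0.1,0]]]'; python3 m.py
```

```text
time: 12.35
tool_pos: [0.5146, 0.1399, 0.1303]
tool_rot: [180.0, -0.0, -20.2]
wrist_force: [-2.3, -1.1, 5.3]
gripper_width: 0.0265
finger_force: 59.0
M [-0.174  0.41  -0.037] F [-1.93 -0.76  5.78] Mz sd 0.119 q6 -144.73 tq6 0.8125105127692223
time: 12.72
tool_pos: [0.5146, 0.1398, 0.1302]
tool_rot: [180.0, -0.0, -29.2]
wrist_force: [-2.4, -1.5, 6.3]
gripper_width: 0.0267
finger_force: 59.1
M [-0.257  0.453 -0.059] F [-2.25 -0.82  6.33] Mz sd 0.061 q6 -135.74 tq6 0.6470341980457306
```

```bash
cat > m.py <<'E'
from h import *
M=[];T=[]
for i in range(5):
    s=monitor.sense(); M.append(s["moment"][2]); T.append(s["joint_torque"][5]); p=vision.camera("wrist") if i<4 else 0
print("Mz",np.round(M,3),"t6",np.round(T,3),"q6",s["joint_positions"][5].round(2))
E
python3 -m crank '[[[0,0,0,0,0,0.06,0],[0,0,0,0,0,0.12,0]]]'; python3 m.py;  python3 -m crank '[[[0,0,0,0,0,0.06,0],[0,0,0,0,0,0.12,0]]]'; python3 m.py
```

```text
time: 13.08
tool_pos: [0.5146, 0.1398, 0.1302]
tool_rot: [180.0, -0.0, -40.0]
wrist_force: [-3.0, -2.2, 7.8]
gripper_width: 0.0263
finger_force: 59.1
Mz [ 0.169 -0.08  -0.083 -0.086 -0.103] t6 [-3.509 -2.266  2.267  0.804  0.135] q6 -124.98
time: 13.45
tool_pos: [0.5145, 0.1397, 0.1302]
tool_rot: [180.0, -0.0, -50.8]
wrist_force: [-2.9, -2.3, 7.6]
gripper_width: 0.0265
finger_force: 59.2
Mz [ 0.099 -0.096 -0.085 -0.128 -0.171] t6 [-3.507 -2.266  2.267  0.805  0.135] q6 -114.18
```

```bash
cat > l.py <<'E'
from bench import monitor
s=monitor.sense(); print("Mz",s["moment"].round(3),"F",s["wrist_force"].round(1),"q6",s["joint_positions"][5].round(2),s["joint_vel"][5].round(1))
E
python3 -m crank '[[[0,0,0,0,0,0.05,0],[0,0,0,0,0,0.1,0]]]'>/dev/null; python3 l.py; python3 -m crank '[[[0,0,0,0,0,0.05,0]]]'>/dev/null; python3 l.py;  python3 -m crank '[[[0,0,0,0,0,0.05,0]]]'>/dev/null; python3 l.py; python3 -m crank '[[[0,0,0,0,0,0.0,0]]]'>/dev/null; python3 l.py
```

```text
Mz [-0.509  0.734  0.105] F [-3.1 -2.9  7.7] q6 -105.02 54.7
Mz [-0.519  0.738  0.12 ] F [-3.7 -1.9  8.2] q6 -100.49 53.7
Mz [-0.492  0.79   0.1  ] F [-3.8 -2.4  7.6] q6 -95.99 53.6
Mz [-0.489  0.804 -0.089] F [-4.  -2.1  7.4] q6 -95.9 -6.8
```

```bash
for i in 1 ; do python3 -m crank '[[[0,0,0,0,0,0.05,0]]]'>/dev/null; python3 l.py; python3 -m crank '[[[0,0,0,0,0,0.05,0]]]'>/dev/null; python3 l.py;  python3 -m crank '[[[0,0,0,0,0,0.05,0]]]'>/dev/null; python3 l.py; python3 -m crank '[[[0,0,0,0,0,0.05,0]]]'>/dev/null; python3 l.py; done
```

```text
Mz [-0.499  0.883  0.188] F [-4.5 -2.8  7.8] q6 -91.75 59.6
Mz [-0.53   0.891  0.151] F [-5.3 -2.7  8. ] q6 -87.02 54.5
Mz [-0.535  0.956  0.136] F [-4.6 -3.6  7.4] q6 -82.49 53.7
Mz [-0.512  1.007  0.083] F [-3.8 -2.2  8.4] q6 -77.98 53.7
```

```bash
python3 -m crank '[[[0,0,0,0,0,0.05,0]]]'>/dev/null; python3 l.py; python3 -m crank '[[[0,0,0,0,0,0.05,0]]]'>/dev/null; python3 l.py;  python3 -m crank '[[[0,0,0,0,0,0.05,0]]]'>/dev/null; python3 l.py; python3 -m crank '[[[0,0,0,0,0,0.05,0]]]'>/dev/null; python3 l.py
```

```text
Mz [-0.494  1.094  0.117] F [-6.4 -3.3  8.5] q6 -73.48 53.6
Mz [-0.515  1.085  0.158] F [-4.8 -2.7  8.2] q6 -68.98 53.6
Mz [-0.537  1.165  0.135] F [-5.8 -2.5 10.3] q6 -64.48 53.7
Mz [-0.512  1.184  0.144] F [-5.7 -2.3 10.3] q6 -59.98 53.7
```

```bash
python3 -m crank '[[[0,0,0,0,0,0.05,0]]]'>/dev/null; python3 l.py; python3 -m crank '[[[0,0,0,0,0,0.05,0]]]'>/dev/null; python3 l.py;  python3 -m crank '[[[0,0,0,0,0,0.05,0]]]'>/dev/null; python3 l.py; python3 -m crank '[[[0,0,0,0,0,0.05,0]]]'>/dev/null; python3 l.py
```

```text
Mz [-0.468  1.223  0.133] F [-5.9 -2.1  9. ] q6 -55.49 53.6
Mz [-0.398  1.219  0.069] F [-6.6 -2.4  9.7] q6 -50.98 53.6
Mz [-0.394  1.322  0.157] F [-6.7 -2.3  9.5] q6 -46.48 53.7
Mz [-0.353  1.334  0.152] F [-7.4 -2.1  9.5] q6 -41.99 53.7
```

```bash
python3 -m crank '[[[0,0,0,0,0,0.05,0]]]'>/dev/null; python3 l.py; python3 -m crank '[[[0,0,0,0,0,0.05,0]]]'>/dev/null; python3 l.py;  python3 -m crank '[[[0,0,0,0,0,0.05,0]]]'>/dev/null; python3 l.py; python3 -m crank '[[[0,0,0,0,0,0.05,0]]]'>/dev/null; python3 l.py
```

```text
Mz [-0.379  1.395  0.153] F [-7.1 -2.  11.3] q6 -37.48 53.6
Mz [-0.333  1.564  0.316] F [-7.4 -2.3 12. ] q6 -32.99 53.5
Mz [-0.355  1.505  0.309] F [-8.1 -1.9 10.5] q6 -28.49 53.7
Mz [-0.324  1.55   0.296] F [-7.8 -2.  12.3] q6 -23.99 53.7
```

Torque stepped from 0.14 to 0.31 N m at q6≈−35 and has stayed flat, so the clutch is slipping, by about 0.18 rad so far. Two more small steps will bring it to about 0.34 rad.

```bash
python3 - <<'E'
from h import *
p=vision.camera("wrist");cv2.imwrite("pics/f1.png",p["pixels"])
E
python3 -m crank '[[[0,0,0,0,0,0.05,0]]]'>/dev/null; python3 l.py; python3 -m crank '[[[0,0,0,0,0,0.05,0]]]'>/dev/null; python3 l.py
python3 - <<'E'
from h import *
a=cv2.imread("pics/f1.png")
p=vision.camera("wrist");p2=vision.camera("scene")["pixels"]
cv2.imwrite("pics/f2.png",np.hstack([cv2.resize(x,(266,400),interpolation=3) for x in (a[200:440,240:400],p["pixels"][200:440,240:400],p2[190:280,300:360])]))
E
```

```text
Mz [-0.257  1.622  0.364] F [-8.2 -2.1 11.3] q6 -19.71 58.3
Mz [-0.209  1.575  0.355] F [-8.5 -1.6 12.7] q6 -15.02 54.3
```

View pics/f2.png

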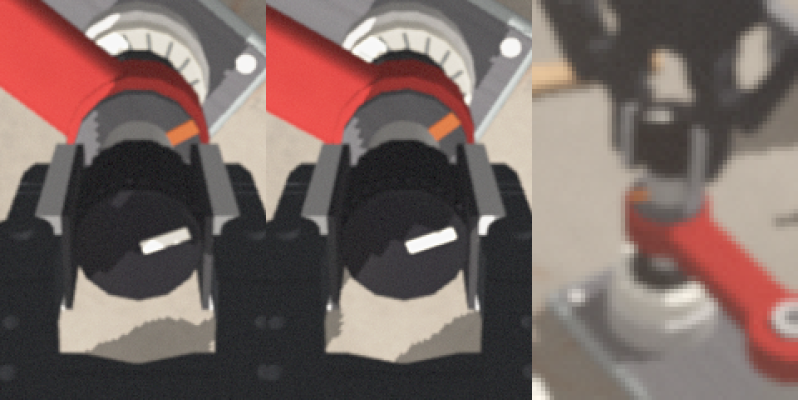

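The white mark has kept its place in the gripper and the orange flange mark has fallen back against it, so the flange stands still and the cap slips. I'll release and lift.

```bash
python3 -m crank '[[[0,0,0,0,0,0,0.3],[0,0,0,0,0,0,0.6],[0,0,0,0,0,0,0.8],[0,0,0,0,0,0,0.8],[0,0,0,0,0,0,0.8],[0,0,0,0,0,0,0.8]]]'; python3 -m crank '[[[0,0,-0.04,0,0,0,0.8],[0,0,-0.1,0,0,0,0.8],[0,0,-0.16,0,0,0,0.8],[0,0,-0.22,0,0,0,0.8],[0,0,-0.28,0,0,0,0.8],[0,0,-0.28,0,0,0,0.8]]]'
python3 - <<'E'
from h import *
st=monitor.sense(); p=vision.camera("wrist"); t=vision.camera("top")
for c in (p,):
  for n,z in dict(hinge=.08,flange_center=.095,cap_top=.14,anvil_top=.032).items():
    for d in finder.spot_point(n,c)[:1]: print(n,round(d["conf"],2),np.round(at_z(c,d["position"],z,st),4))
s=vision.camera("scene")["pixels"]
cv2.imwrite("pics/e.png",np.hstack([cv2.resize(p["pixels"],(400,300)),cv2.resize(s[150:330,220:460],(400,300))]))
E
```

```text
time: 16.22
tool_pos: [0.5146, 0.1399, 0.1299]
tool_rot: [-180.0, -0.0, -149.6]
wrist_force: [-0.8, -0.1, -0.2]
gripper_width: 0.0684
finger_force: 0.0
time: 16.72
tool_pos: [0.5162, 0.1404, 0.2755]
tool_rot: [-179.9, 0.4, -149.6]
wrist_force: [2.5, 0.4, 0.2]
gripper_width: 0.0684
finger_force: 0.0
hinge 0.86 [0.5134 0.043  0.08  ]
flange_center 0.56 [0.5135 0.1367 0.095 ]
cap_top 0.71 [0.5119 0.1404 0.14  ]
anvil_top 0.45 [0.5396 0.3247 0.032 ]
```

View pics/e.png

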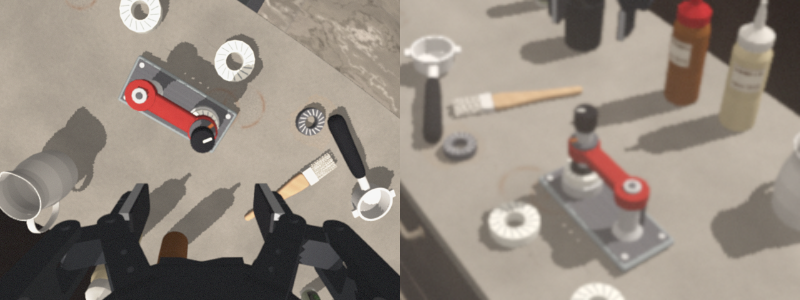

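The arm is closed over the burr (wrist view (203,138)), the foot is down on it, and everything else is where it was. I'm handing in.

```bash
python3 -c "
from bench import order; print(order.close_job())"
```

```text
the job is handed in; nothing more can be done
None
```

The red arm is at its stop over the white burr and the cap was turned clockwise to the click plus about 0.34 rad of slip (estimated from wrist torque); the gripper let go and lifted clear, nothing else looked disturbed in the last pictures, and the job is handed in.

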